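Set the tray rack for fitting clock movements

TASK

Clock fitting comes next: hook a fingertip behind the orange lip of the tray that holds the black clock movement and draw that tray fully out to its stop, and push the other tray, with the moss in it, fully home; the order is free. Do it with the fingertips alone: do not pinch a tray's front, do not touch or lift what lies in the trays, and leave the other things on the bench where they are.

Things in the scene. Friction and masses are not known exactly. Their poses are not given: they have to be found in the camera images.
- tray_rack: low open-topped wooden rack, 189 x 228 x 34 mm, fixed to the bench; origin on the bench, midway between its sides, 78 mm behind its front edge and 111 mm ahead of its rear; +x points to its closed rear, -x to the open front where the two trays come out, +y is its left side. The trays run side by side, their centre lines 54 mm left and right of the rack's
- left_tray (a joint): how far the left tray (on the +y side of the rack) stands out, m: 0 = fully home, 0.090 = fully out against its stop; the tray moves along the rack's -x as the value grows. It slides with about 1.5 N of friction plus 8 N per m/s, stays where it is left, and starts 0.015 to 0.035 out. Grey tray 90 mm wide and 180 mm long with its front, floor 14 mm above the bench
- left_lip_back (a point): moves with the left tray: middle of the top edge of the REAR face of its orange front lip, 52 mm above the bench; axes as the rack's. The lip is 90 mm wide and 6 mm thick (it reaches 6 mm from here toward -x). Behind it (+x) lies an empty finger well, 54 mm long (to a 4 mm thick divider, whose top is 20 mm lower than the lip's), 82 mm wide between the tray's side walls, whose floor is 38 mm below this point
- left_lip: the left tray's orange lip itself (6 x 90 x 42 mm); origin at the middle of the lower edge of its rear face, 10 mm above the bench, axes as the rack's
- left_facing: the grey front plate (6 x 102 x 36 mm) in front of the left tray's lip; origin at the middle of its rear face, 10 mm above the bench; the plate reaches from 4 mm below to 32 mm above this origin, so its top is 10 mm lower than the lip's
- left_front (a point): moves with the left tray: middle of the outer front face of its front plate, 24 mm above the bench, where it is pushed home toward the rack's +x; the plate reaches 18 mm up and down from here and 51 mm to each side
- right_tray (a joint): how far the right tray (on the -y side of the rack) stands out, m: 0 = fully home, 0.090 = fully out against its stop; the tray moves along the rack's -x as the value grows. It slides with about 1.5 N of friction plus 8 N per m/s, stays where it is left, and starts 0.015 to 0.035 out. Grey tray 90 mm wide and 180 mm long with its front, floor 14 mm above the bench
- right_lip_back (a point): moves with the right tray: middle of the top edge of the REAR face of its orange front lip, 52 mm above the bench; axes as the rack's. The lip is 90 mm wide and 6 mm thick (it reaches 6 mm from here toward -x). Behind it (+x) lies an empty finger well, 54 mm long (to a 4 mm thick divider, whose top is 20 mm lower than the lip's), 82 mm wide between the tray's side walls, whose floor is 38 mm below this point
- right_lip: the right tray's orange lip itself (6 x 90 x 42 mm); origin at the middle of the lower edge of its rear face, 10 mm above the bench, axes as the rack's
- right_facing: the grey front plate (6 x 102 x 36 mm) in front of the right tray's lip; origin at the middle of its rear face, 10 mm above the bench; the plate reaches from 4 mm below to 32 mm above this origin, so its top is 10 mm lower than the lip's
- right_front (a point): moves with the right tray: middle of the outer front face of its front plate, 24 mm above the bench, where it is pushed home toward the rack's +x; the plate reaches 18 mm up and down from here and 51 mm to each side
- clock_motor: black square quartz clock movement, 56 x 56 mm, 16 mm thick, with a brass shaft up to 33 mm; loose, lying in the rear bay of one of the trays (which one changes); origin at the centre of its underside
- bun_moss: bright green cushion of bun moss, 56 mm across, 32 mm high; loose, lying in the rear bay of the other tray; origin at the centre of its underside
- pin_jar: glass jar of pins, 50 mm across, 62 mm high; bystander, origin at the centre of its underside
- tub_purple: purple tub with lid, 67 mm across, 50 mm high; bystander, origin at the centre of its underside
- clock_motor_spare: a second, spare clock movement of the same kind, lying on the bare bench, not in a tray; bystander, origin at the centre of its underside
- birch_disc: birch wood disc, 68 mm across, 10 mm thick; bystander, origin at the centre of its underside
Not all that is in view belongs to the job. There is more than one size of the bun_moss; the job needs the smaller.

How it is judged:
On the way:
1. the clock movement's tray is past half-way out (50 mm) with a finger bearing on its orange lip (((y of clock_motor in the frame of tray_rack above 0 m and value of joint left_tray above 0.05 m and contact force between the fingers and left_lip above 0.3 N) or (y of clock_motor in the frame of tray_rack below 0 m and value of joint right_tray above 0.05 m and contact force between the fingers and right_lip above 0.3 N))), for 0.1 s.
At the end, for the whole second after the job is handed in: The tray with the clock movement stands at least 83 of its 90 mm out, the tray with the moss at most 6 mm short of fully home, both at rest, movement and moss still lying on the floors of their trays (((y of clock_motor in the frame of tray_rack above 0 m and value of joint left_tray above 0.083 m and value of joint right_tray below 0.006 m) or (y of clock_motor in the frame of tray_rack below 0 m and value of joint right_tray above 0.083 m and value of joint left_tray below 0.006 m)) and velocity of joint left_tray between -0.01 and 0.01 m/s and velocity of joint right_tray between -0.01 and 0.01 m/s and height (world z) of each of clock_motor, bun_moss below 0.022 m); the robot touches nothing.
It fails at once if a tray's front is pinched (fingers press on its lip and its front plate at the same time) ((contact force between the fingers and left_lip above 1 N and contact force between the fingers and left_facing above 1 N) or (contact force between the fingers and right_lip above 1 N and contact force between the fingers and right_facing above 1 N)).
It fails at once if the clock movement or the moss is touched by the robot (contact force between any of the fingers, the arm and clock_motor above 0.5 N or contact force between any of the fingers, the arm and bun_moss above 0.5 N).
It fails at once if the clock movement or the moss is lifted (15 mm) (height (world z) of any of clock_motor, bun_moss above 0.029 m).
It fails at once if a bystander is moved more than 15 mm (distance of any of pin_jar, tub_purple, birch_disc, clock_motor_spare from where it was at the start of the episode above 0.015 m).
It also fails if it takes over 45 s, if anything falls off the work surface, if the arm or the gripper's body presses on something with over 40 N, if the wrist force passes 120 N, or if a joint passes its speed limit or range.

ROBOT

A 7-joint arm with a two-finger parallel gripper is mounted at the origin on the work surface; the furniture and walls round the work are solid. World frame = base frame: x ahead of the robot, y to its left, z up, the work surface at z = 0. Lengths are in m, angles in rad, forces in N, time in s.
With the tool pointing down it reaches from about 0.4 to 0.85 m from the base axis. Payload 10.4 kg.
Tool frame: the origin (TCP) lies between the finger pads; the fingertips stand 19 mm ahead of it and the grasp point (between the pads) is the TCP; z points along the fingers, y is the direction in which the jaws open and shut (so a half turn about z gives the same grasp; the last joint's range is limited). The gripper opens to 85 mm and grips with 20 to 120 N. Pads are 22 mm wide; open, the fingers measure 114 mm over their backs; the gripper's body (76 mm by 85 mm) begins 54 mm behind the grasp point. The pads swing forward as they close: fully open they stand 13 mm farther back than shut.
Start: joints at [1.098, 0.332, -0.065, 1.46, 0.022, 1.35, -0.088], TCP at [0.272, -0.563, 0.25] pointing down, gripper open.
Joint ranges: [-2.6, 2.6], [-0.5, 2.12], [-1.47, 1.34], [0.16, 2.42], [-1.27, 4.41], [0.06, 2.06], [-2.6, 2.6]. Speed limits (rad/s): [2.22, 2.22, 2.79, 2.79, 3.14, 3.14, 3.14].

INTERFACE

Orientations are given as a unit quaternion [x, y, z, w].
In Python, from workcell import manip gives the robot as it stands.
- The arm moves only by the shell command python3 -m jog 'ROWS' [FORCE]. ROWS is JSON, a list of rows, each an object with "offset": the shift along the tool's x, y, z as a fraction of full scale, a list of three; "rotation": the turn, a rotation vector about the tool's x, y, z as a fraction of full scale, a list of three; "fingers": the opening, from -1 (shut) to 1 (fully open), so that 0 is half open. A call has 1 to 8 rows; each row shifts and turns the commanded pose from where the row before left it, along the tool's axes as they then stand; what a row does not reach is not made up. Full scale, the value 1, is 0.15 m for a shift and 2 rad for a turn. A row lasts 1/8 s, in which the tool goes at most 62.5 mm and 10.7 degrees, less where a joint would pass 70% of its speed; a pose out of reach is approached as far as the arm can. A call with a number of a shift or a turn outside -1 to 1 is refused whole. A call with a gripper value outside its range is refused whole. The fingers move at their own pace and stop on an object; FORCE is the grip in N (left out, the last holds). Time passes only in rows, so rows that do not move let the fingers close. It gives the time, the measured TCP pose, the force and the opening at its end, in the units of the state.
- manip.get_obs(): the state, without advancing time (a new reading comes with each control period).
- manip.camera(name): name is "scene" or "top"; returns the picture (420x560x3 uint8, red, green, blue); there is no depth.
- manip.camera_info(name): a dict with "mtx" (3x3 intrinsics, pixels), "xyz" and "rotation" of the camera in the world. Camera axes: x right, y down, z forward; pixel columns grow to the right and rows downward; lengths in m; the calibration is good to about 2 mm. A picture is of the moment at which its call begins. camera_info takes no time and is no camera call.
- manip.hand_in(): hands the job in, once; it reports no verdict.
Trained networks look in the newest picture that a camera, given by its name, has taken for a name from the list of things; names that differ only in an ending like _2 or _b are one class to them, and where a whole thing is asked for, a point or a joint stands for the part that bears it (a point fixed in the world has none). Each returns a list of dicts, best first, with "conf" (0 to 1); they miss things now and then, are a little off and sometimes report something else, mostly with a low value. They report only what shows in the picture. A call takes as long as a camera call. They do not tell look-alikes from the thing itself.
- manip.recognise(camera, query): "bbox" ([left, top, right, bottom] in pixels, round what is visible of it).
The state is a dict: "clock": time; "joint_pos": joint angles; "joint_velocities": joint speeds; "tau": joint torques, N m; "position": TCP position; "ee_rot": TCP orientation; "ft_force": force on the tool from outside, world axes, zero at the start; "torque": the same for the moment, N m; "grip_width": opening from 0.0 (shut) to 1.0 (fully open).
Only numpy, scipy, OpenCV 4.12 (cv2) and the standard library are available. Lean on these libraries where they do the work, as an engineer would, in place of code of your own. Each camera call takes 0.05 s, during which the arm holds its last target. There are 200 camera calls.

## Working session

There is one attempt and no reset: what is moved stays moved. The work goes in short steps, Python scripts to look and compute and a shell command to move; the robot and the scene stay as the last step left them, time stands still between calls to the robot, and variables do not carry over. Pictures are saved under pics/ and viewed, about 8 in all and at most 12, crops included, and the job is handed in when it is done.

```bash
mkdir -p pics
cat > h.py <<'E'
from workcell import manip
import numpy as np, cv2, json
from scipy.spatial.transform import Rotation as R
def cam(n):
    i=manip.camera_info(n); r=np.array(i["rotation"],float)
    r=R.from_quat(r).as_matrix() if r.shape==(4,) else r
    return np.array(i["mtx"]),np.array(i["xyz"]),r
def ray(n,u,v,z):
    K,t,r=cam(n); d=r@np.linalg.inv(K)@[u,v,1]; return t+d*(z-t[2])/d[2]
def proj(n,p):
    K,t,r=cam(n); q=K@(r.T@(np.array(p)-t)); return q[:2]/q[2]
def save(n,f): 
    im=manip.camera(n); cv2.imwrite("pics/"+f,im[:,:,::-1]); return im
E
python3 - <<'E'
from h import *
a=save("scene","s0.png");b=save("top","t0.png")
for n in("scene","top"): print(n,cam(n))
for q in ["clock_motor","bun_moss","left_lip","right_lip","tray_rack"]:
    print(q,[(np.round(d["bbox"]).tolist(),round(d["conf"],2)) for d in manip.recognise("top",q)])
o=manip.get_obs();print(o)
E
```

```text
scene (array([[384.02488009,   0.        , 284.11688712],
       [  0.        , 384.02488009, 208.05631973],
       [  0.        ,   0.        ,   1.        ]]), array([-0.06628716,  0.40471022,  0.72211572]), array([[-0.55656354, -0.56998954,  0.60444102],
       [-0.83074818,  0.37330263, -0.41291961],
       [ 0.00972044, -0.73195428, -0.68128441]]))
top (array([[449.9840123 ,   0.        , 288.90864399],
       [  0.        , 449.9840123 , 206.99034144],
       [  0.        ,   0.        ,   1.        ]]), array([0.29156553, 0.03113574, 1.4564037 ]), array([[-3.86523820e-03, -9.87442510e-01,  1.57931473e-01],
       [-9.99820651e-01,  8.88003575e-04, -1.89176511e-02],
       [ 1.85398491e-02, -1.57976269e-01, -9.87268845e-01]]))
clock_motor [([175.0, 174.0, 199.0, 194.0], 0.62)]
bun_moss [([207.0, 253.0, 230.0, 275.0], 0.75), ([202.0, 198.0, 219.0, 212.0], 0.51)]
left_lip []
right_lip [([166.0, 144.0, 225.0, 202.0], 0.52)]
tray_rack [([156.0, 145.0, 248.0, 238.0], 0.96), ([326.0, 145.0, 342.0, 166.0], 0.68), ([204.0, 149.0, 227.0, 169.0], 0.27)]
{'clock': 0.35, 'joint_pos': array([ 1.09840605,  0.33235171, -0.06465171,  1.4602773 ,  0.02160112,
        1.34994183, -0.08853549]), 'joint_velocities': array([ 2.72246392e-03, -1.11526942e-03, -3.10862022e-04, -6.97949181e-05,
        3.33056057e-04,  8.09362403e-06,  4.85510575e-04]), 'tau': array([-3.89261122e-04, -6.24510169e+01,  4.90620208e-02, -3.91295099e+01,
        1.62984466e-02,  4.49731713e-03,  3.45841227e-05]), 'position': array([ 0.27168934, -0.56278009,  0.25015787]), 'ee_rot': array([ 9.74825728e-01,  2.22968115e-01, -4.10913165e-05, -1.35816753e-04]), 'ft_force': array([-0.79971438, -0.3386271 ,  0.38858251]), 'torque': array([ 0.02548036,  0.00062315, -0.02109221]), 'grip_width': 0.9991173597488519}
```

View pics/t0.png

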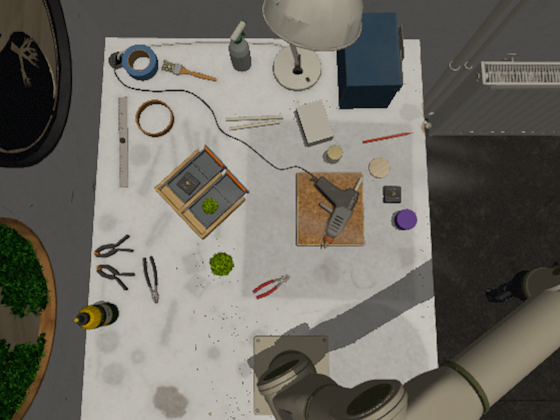

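View pics/s0.png

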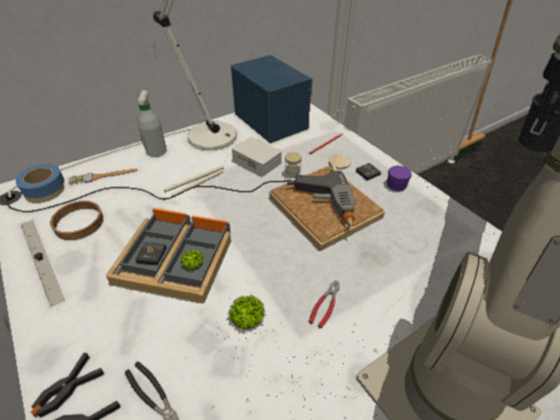

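The top view shows the rack at about (202,192). The orange fronts face up and to the right, away from the robot. The clock movement is at (187,184) in the upper-left tray and the small moss at (211,205) in the lower-right tray. The big moss at (221,264) and the spare movement at (392,194) are look-alikes on the bare bench. Next is an enlarged crop.

Run:
```python
import cv2
t=cv2.imread("pics/t0.png")[135:250,145:260]; s=cv2.imread("pics/s0.png")[200:305,100:240]
t=cv2.resize(t,(395,395),interpolation=3); s=cv2.resize(s,(400,300),interpolation=3)
s=cv2.copyMakeBorder(s,0,95,0,0,0)
cv2.imwrite("pics/c0.png",cv2.hconcat([t,s]))
from h import *
for z,n in((.034,'t'),): pass
for p in [(203,147),(248,187),(155,187),(204,238)]: print(p,ray("top",*p,.034).round(3))
```

```text
(203, 147) [0.717 0.283 0.034]
(248, 187) [0.584 0.135 0.034]
(155, 187) [0.584 0.433 0.034]
(204, 238) [0.42  0.272 0.034]
```

View pics/c0.png

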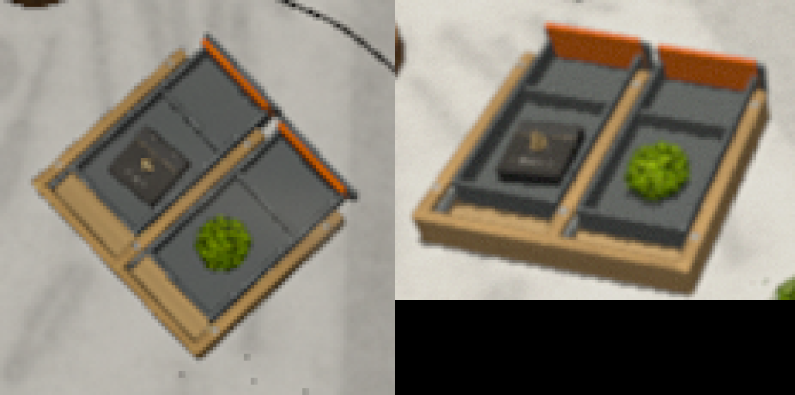

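```bash
cat > fit.py <<'E'
from h import *
from scipy.optimize import least_squares
T=lambda a:(145+np.array(a)/3.435); 
def tp(x,y): return (145+x/3.435-.35,135+y/3.435-.35)
def sp(x,y): return (100+(x-395)/2.857-.3,200+y/2.857-.3)
obs=[("top",tp(33,182),'c',.111,-.114),("top",tp(200,355),'c',.111,.114),("top",tp(345,213),'c',-.078,.114),("top",tp(185,50),'c',-.078,-.114),
("top",tp(205,37),'R',0,-.099),("top",tp(272,108),'R',0,-.009),("top",tp(280,122),'L',0,.009),("top",tp(352,193),'L',0,.099),
("scene",sp(415,214),'c',.111,-.114),("scene",sp(690,264),'c',.111,.114),
("scene",sp(548,24),'R',0,-.099),("scene",sp(641,42),'R',0,-.009),("scene",sp(660,46),'L',0,.009),("scene",sp(757,62),'L',0,.099)]
def w(p,k,x,y):
    z=.034
    if k!='c': x=p[3] if k=='R' else p[4]; z=.052
    c,s=np.cos(p[2]),np.sin(p[2]); return [p[0]+c*x-s*y,p[1]+s*x+c*y,z]
f=lambda p:np.concatenate([proj(n,w(p,k,x,y))-uv for n,uv,k,x,y in obs])
r=least_squares(f,[.57,.28,2.3,-.1,-.1],loss='soft_l1')
if __name__=="__main__":
    print(r.x.round(4),np.degrees(r.x[2])); print(f(r.x).reshape(-1,2).round(1).tolist())
    print("R",w(r.x,'R',0,-.054),"L",w(r.x,'L',0,.054), "q",-.072-r.x[3:])
E
python3 fit.py
```

```text
[ 0.5775  0.2759  2.3377 -0.0936 -0.0898] 133.9427687215641
[[0.1, -0.1], [-0.3, 0.6], [1.1, 1.0], [-0.4, -1.1], [-0.4, 1.1], [-0.9, -0.0], [-0.3, 0.7], [-1.9, -0.1], [-0.4, -0.9], [1.0, 0.6], [-0.2, -0.7], [0.3, -1.6], [-0.2, -0.9], [0.2, -0.9]]
R [np.float64(0.6813343504678323), np.float64(0.24596082493936433), 0.052] L [np.float64(0.6008980559439489), np.float64(0.1737885557144161), 0.052] q [0.02164944 0.01779796]
```

```bash
cat > plan.py <<'E'
import sys
from h import *
def plan(tgt,yawdeg,n,fing=-1):
    """yaw = world heading of the tool x axis; tool z down"""
    o=manip.get_obs(); p=np.array(o["position"]); r=R.from_quat(o["ee_rot"])
    Y=np.radians(yawdeg); x=np.array([np.cos(Y),np.sin(Y),0]); z=np.array([0,0,-1.])
    rt=R.from_matrix(np.stack([x,np.cross(z,x),z],1)); rv=(r.inv()*rt).as_rotvec()
    d=(np.array(tgt)-p)/n
    print("from",p.round(4),"rotvec",rv.round(3))
    for i in range(n):
        print(i,"offset",(r.inv().apply(d)/.15).round(3).tolist(),"rot",(rv/n/2).round(4).tolist()); r=r*R.from_rotvec(rv/n)
if __name__=="__main__":
    a=[float(v) for v in sys.argv[1:]]; plan(a[:3],a[3],int(a[4]))
E
cat > rk.py <<'E'
from fit import *
def rw(x,y): return w(r.x,'c',x,y)[:2]
E
python3 - <<'E'
from rk import *
for n,p in dict(well=(r.x[3]+.026,-.054),pull=(r.x[3]+.011-.07,-.054),pre=(r.x[4]-.05,.054),push=(-.084-.011,.054)).items(): print(n,np.round(rw(*p),4))
E
python3 plan.py .663 .264 .25 134 20
```

```text
well [0.6633 0.2647]
pull [0.7223 0.2035]
pre [0.6356 0.1378]
push [0.6045 0.17  ]
from [ 0.2717 -0.5628  0.2502] rotvec [-0.    -0.    -1.889]
0 offset [0.237, -0.191, 0.0] rot [-0.0, -0.0, -0.0472]
1 offset [0.254, -0.168, 0.0] rot [-0.0, -0.0, -0.0472]
2 offset [0.269, -0.144, 0.0] rot [-0.0, -0.0, -0.0472]
3 offset [0.281, -0.118, 0.0] rot [-0.0, -0.0, -0.0472]
4 offset [0.291, -0.09, 0.0] rot [-0.0, -0.0, -0.0472]
5 offset [0.298, -0.063, 0.0] rot [-0.0, -0.0, -0.0472]
6 offset [0.303, -0.034, 0.0] rot [-0.0, -0.0, -0.0472]
7 offset [0.305, -0.005, 0.0] rot [-0.0, -0.0, -0.0472]
8 offset [0.304, 0.023, 0.0] rot [-0.0, -0.0, -0.0472]
9 offset [0.3, 0.052, 0.0] rot [-0.0, -0.0, -0.0472]
10 offset [0.294, 0.08, 0.0] rot [-0.0, -0.0, -0.0472]
11 offset [0.285, 0.107, 0.0] rot [-0.0, -0.0, -0.0472]
12 offset [0.274, 0.134, 0.0] rot [-0.0, -0.0, -0.0472]
13 offset [0.26, 0.159, 0.0] rot [-0.0, -0.0, -0.0472]
14 offset [0.244, 0.183, 0.0] rot [-0.0, -0.0, -0.0472]
15 offset [0.226, 0.205, 0.0] rot [-0.0, -0.0, -0.0472]
16 offset [0.205, 0.225, 0.0] rot [-0.0, -0.0, -0.0472]
17 offset [0.183, 0.244, 0.0] rot [-0.0, -0.0, -0.0472]
18 offset [0.159, 0.26, 0.0] rot [-0.0, -0.0, -0.0472]
19 offset [0.134, 0.274, 0.0] rot [-0.0, -0.0, -0.0472]
```

```bash
python3 -m jog '[{"offset":[0.237,-0.191,0],"rotation":[0,0,-0.0472],"fingers":-1},{"offset":[0.254,-0.168,0],"rotation":[0,0,-0.0472],"fingers":-1},{"offset":[0.269,-0.144,0],"rotation":[0,0,-0.0472],"fingers":-1},{"offset":[0.281,-0.118,0],"rotation":[0,0,-0.0472],"fingers":-1},{"offset":[0.291,-0.09,0],"rotation":[0,0,-0.0472],"fingers":-1},{"offset":[0.298,-0.063,0],"rotation":[0,0,-0.0472],"fingers":-1},{"offset":[0.303,-0.034,0],"rotation":[0,0,-0.0472],"fingers":-1}]' 20
python3 -m jog '[{"offset":[0.305,-0.005,0],"rotation":[0,0,-0.0472],"fingers":-1},{"offset":[0.304,0.023,0],"rotation":[0,0,-0.0472],"fingers":-1},{"offset":[0.3,0.052,0],"rotation":[0,0,-0.0472],"fingers":-1},{"offset":[0.294,0.08,0],"rotation":[0,0,-0.0472],"fingers":-1},{"offset":[0.285,0.107,0],"rotation":[0,0,-0.0472],"fingers":-1},{"offset":[0.274,0.134,0],"rotation":[0,0,-0.0472],"fingers":-1},{"offset":[0.26,0.159,0],"rotation":[0,0,-0.0472],"fingers":-1}]'
python3 -m jog '[{"offset":[0.244,0.183,0],"rotation":[0,0,-0.0472],"fingers":-1},{"offset":[0.226,0.205,0],"rotation":[0,0,-0.0472],"fingers":-1},{"offset":[0.205,0.225,0],"rotation":[0,0,-0.0472],"fingers":-1},{"offset":[0.183,0.244,0],"rotation":[0,0,-0.0472],"fingers":-1},{"offset":[0.159,0.26,0],"rotation":[0,0,-0.0472],"fingers":-1},{"offset":[0.134,0.274,0],"rotation":[0,0,-0.0472],"fingers":-1},{"offset":[0,0,0],"rotation":[0,0,0],"fingers":-1}]'
python3 plan.py .6633 .2647 .12 134 3
```

```text
clock: 1.23
position: [0.409, -0.2722, 0.2505]
ee_rot: [0.849, 0.528, 0.0, 0.0]
ft_force: [0.5, -0.7, 0.1]
grip_width: 0.004
clock: 2.1
position: [0.5461, 0.0168, 0.2505]
ee_rot: [0.632, 0.775, 0.0, 0.0]
ft_force: [0.9, -1.2, 1.0]
grip_width: -0.004
clock: 2.98
position: [0.6624, 0.2675, 0.2488]
ee_rot: [0.389, 0.921, 0.0, -0.002]
ft_force: [0.6, -0.2, 0.3]
grip_width: -0.001
from [0.6624 0.2675 0.2488] rotvec [-0.    -0.003  0.005]
0 offset [-0.007, -0.003, 0.286] rot [-0.0001, -0.0005, 0.0008]
1 offset [-0.006, -0.003, 0.286] rot [-0.0001, -0.0005, 0.0008]
2 offset [-0.006, -0.003, 0.286] rot [-0.0001, -0.0005, 0.0008]
```

```bash
python3 -m jog '[{"offset":[-0.007,-0.003,0.28],"rotation":[0,0,0],"fingers":-1},{"offset":[-0.006,-0.003,0.28],"rotation":[0,0,0],"fingers":-1},{"offset":[-0.006,-0.003,0.28],"rotation":[0,0,0],"fingers":-1},{"offset":[0,0,0],"rotation":[0,0,0],"fingers":-1}]'
python3 - <<'E'
from rk import *
out=[]
for n,(a,b) in dict(top=((135,250),(145,260)),scene=((130,310),(70,290))).items():
    im=save(n,n+"1.png")[:,:,::-1].copy(); k=4 if n=="top" else 2
    c=cv2.resize(im[a:b if False else b, :] if False else im[a:b] if False else im[(a if True else 0):b][:, :] , None, fx=1,fy=1) if False else None
    y0,y1=(135,250) if n=="top" else (130,310); x0,x1=(145,260) if n=="top" else (100,280)
    c=cv2.resize(im[y0:y1,x0:x1],(400,400),interpolation=3); s=400/(x1-x0)
    p=manip.get_obs()["position"]; 
    for q,col in ((p-[0,0,.019],(0,0,255)),([p[0],p[1],.03],(255,0,0))):
        u=(proj(n,q)-[x0-.5,y0-.5])*s; cv2.circle(c,tuple(int(v) for v in u),4,col,1)
    out.append(c)
cv2.imwrite("pics/c1.png",cv2.hconcat(out)); print(p)
E
```

```text
clock: 3.48
position: [0.6629, 0.2581, 0.1211]
ee_rot: [0.392, 0.92, -0.002, -0.002]
ft_force: [-0.1, -0.5, 0.6]
grip_width: 0.002
[0.66477711 0.26009115 0.12593941]
```

View pics/c1.png

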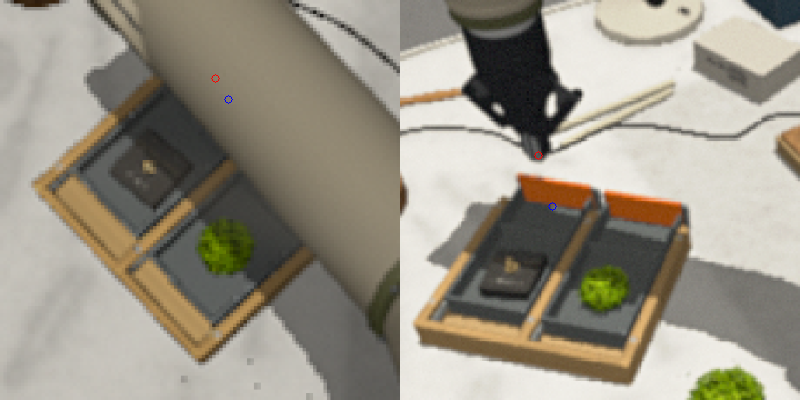

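The right panel shows the fingertip at (538,155), on its computed position. The target point seems nearer the lip than planned, so I'm overlaying the fitted model to check.

Run:
```python
from rk import *
im=cv2.imread("pics/scene1.png"); x0,y0,s=120,190,6
c=cv2.resize(im[y0:y0+90,x0:x0+130],None,fx=s,fy=s,interpolation=cv2.INTER_CUBIC)
def P(x,y,z): return tuple(int(v) for v in (proj("scene",[*rw(x,y),z])-[x0-.5,y0-.5])*s)
for X,Y in((r.x[3],-.054),(r.x[4],.054)):
    cv2.polylines(c,[np.array([P(X,Y-.045,.052),P(X,Y+.045,.052),P(X,Y+.041,.014),P(X,Y-.041,.014)])],True,(255,0,0),1)
    cv2.polylines(c,[np.array([P(X+.054,Y-.041,.032),P(X+.054,Y+.041,.032),P(X+.054,Y+.041,.014),P(X+.054,Y-.041,.014)])],True,(0,255,0),1)
cv2.circle(c,P(r.x[3]+.026,-.054,.014),4,(0,0,255),2)
cv2.imwrite("pics/c2.png",c)
for i in range(4):
    manip.camera("scene"); o=manip.get_obs();print(o["position"],np.linalg.norm(o["joint_velocities"]))
```

```text
[0.66516408 0.26056389 0.12681411] 0.013447055727333452
[0.66522994 0.26085748 0.12703155] 0.007660191972931286
[0.66513819 0.26089581 0.12688715] 0.010474593446740642
[0.66502013 0.26086719 0.12653051] 0.01312185780114385
```

View pics/c2.png

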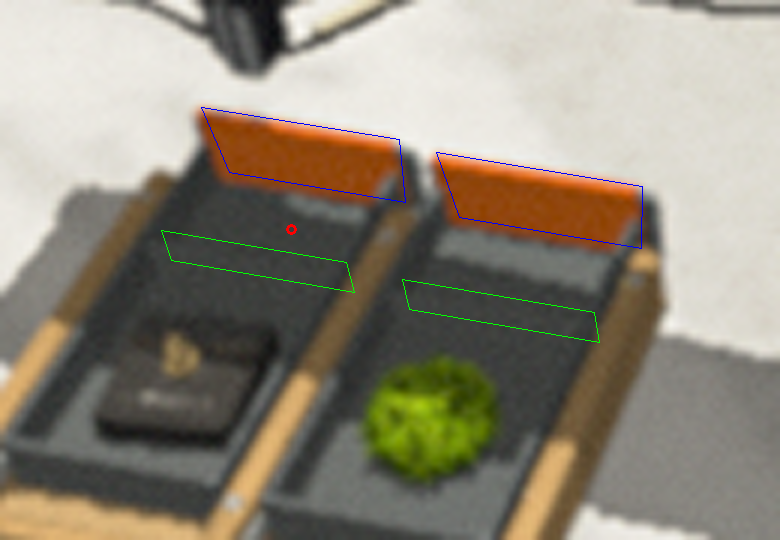

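The actual lips sit about 2 px, or roughly 4 mm, closer to the rear than the fit puts them. I'll shift the target 4 mm rearward and go into the well.

```bash
python3 plan.py .6605 .2676 .075 134 3
```

```text
from [0.665  0.2609 0.1265] rotvec [ 0.003  0.001 -0.001]
0 offset [0.018, 0.003, 0.114] rot [0.0005, 0.0002, -0.0002]
1 offset [0.018, 0.003, 0.115] rot [0.0005, 0.0002, -0.0002]
2 offset [0.018, 0.003, 0.115] rot [0.0005, 0.0002, -0.0002]
```

```bash
python3 -m jog '[{"offset":[0.018,0.003,0.11],"rotation":[0,0,0],"fingers":-1},{"offset":[0.018,0.003,0.11],"rotation":[0,0,0],"fingers":-1},{"offset":[0.018,0.003,0.11],"rotation":[0,0,0],"fingers":-1},{"offset":[0,0,0],"rotation":[0,0,0],"fingers":-1},{"offset":[0,0,0],"rotation":[0,0,0],"fingers":-1}]'
python3 plan.py .6605 .2676 .047 134 2
```

```text
clock: 4.4
position: [0.6597, 0.2674, 0.075]
ee_rot: [0.391, 0.92, 0.0, 0.0]
ft_force: [0.9, 0.2, 0.9]
grip_width: -0.002
from [0.6597 0.2674 0.075 ] rotvec [ 0.     0.    -0.001]
0 offset [-0.001, 0.002, 0.093] rot [0.0001, 0.0, -0.0002]
1 offset [-0.001, 0.002, 0.093] rot [0.0001, 0.0, -0.0002]
```

```bash
python3 -m jog '[{"offset":[0,0.001,0.06],"rotation":[0,0,0],"fingers":-1},{"offset":[0,0.001,0.06],"rotation":[0,0,0],"fingers":-1},{"offset":[0,0.001,0.06],"rotation":[0,0,0],"fingers":-1},{"offset":[0,0,0],"rotation":[0,0,0],"fingers":-1}]'
python3 - <<'E'
from h import *
c=save("scene","s3.png")[190:290,110:260,::-1]
cv2.imwrite("pics/c3.png",cv2.resize(c,None,fx=4,fy=4,interpolation=2)); o=manip.get_obs();print(o["position"],o["ft_force"])
E
```

```text
clock: 4.9
position: [0.6594, 0.2672, 0.0466]
ee_rot: [0.391, 0.92, -0.001, -0.001]
ft_force: [-0.2, 0.3, -0.4]
grip_width: 0.001
[0.65967509 0.26743372 0.04729776] [ 0.58617145 -0.16142448  0.05817132]
```

View pics/c3.png

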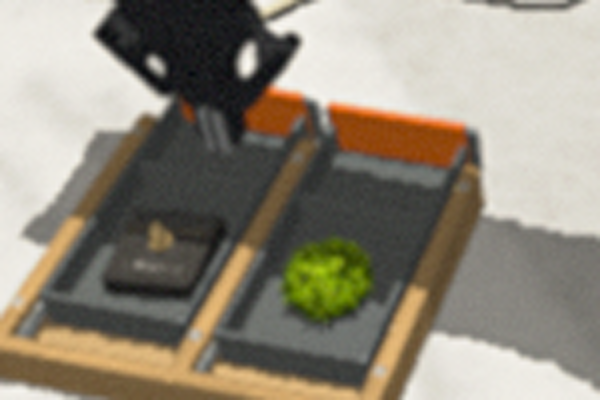

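The fingertips are inside the well at (215,140), behind the clock tray's lip, with no contact. Now I pull along tool −x.

```bash
python3 -m jog '[{"offset":[-0.067,0,0],"rotation":[0,0,0],"fingers":-1},{"offset":[-0.067,0,0],"rotation":[0,0,0],"fingers":-1},{"offset":[-0.067,0,0],"rotation":[0,0,0],"fingers":-1},{"offset":[-0.067,0,0],"rotation":[0,0,0],"fingers":-1},{"offset":[-0.067,0,0],"rotation":[0,0,0],"fingers":-1}]'
python3 -m jog '[{"offset":[-0.05,0,0],"rotation":[0,0,0],"fingers":-1},{"offset":[-0.05,0,0],"rotation":[0,0,0],"fingers":-1},{"offset":[0,0,0],"rotation":[0,0,0],"fingers":-1}]'
```

```text
clock: 5.58
position: [0.6953, 0.2309, 0.0479]
ee_rot: [0.391, 0.92, 0.0, 0.0]
ft_force: [-1.0, 2.1, 1.6]
grip_width: 0.003
clock: 5.95
position: [0.7058, 0.2194, 0.0475]
ee_rot: [0.392, 0.92, -0.0, 0.0]
ft_force: [-0.9, -0.3, 0.1]
grip_width: -0.003
```

```bash
for i in 1; do python3 -m jog '[{"offset":[-0.04,0,0],"rotation":[0,0,0],"fingers":-1},{"offset":[-0.04,0,0],"rotation":[0,0,0],"fingers":-1}]'; python3 -m jog '[{"offset":[-0.033,0,0],"rotation":[0,0,0],"fingers":-1},{"offset":[-0.033,0,0],"rotation":[0,0,0],"fingers":-1}]';  done
```

```text
clock: 6.2
position: [0.7134, 0.2119, 0.0476]
ee_rot: [0.391, 0.92, -0.0, -0.0]
ft_force: [-1.3, 0.8, -0.5]
grip_width: -0.001
clock: 6.45
position: [0.7188, 0.2063, 0.0475]
ee_rot: [0.391, 0.921, 0.0, -0.002]
ft_force: [-14.8, 8.1, 4.9]
grip_width: -0.002
```

17 N along the pull is well above the 1.5 N sliding friction, so the tray is against its stop. Backing off and lifting out.

```bash
python3 -m jog '[{"offset":[0.04,0,0],"rotation":[0,0,0],"fingers":-1},{"offset":[0.05,0,0],"rotation":[0,0,0],"fingers":-1},{"offset":[0,0,0],"rotation":[0,0,0],"fingers":-1},{"offset":[0,0,-0.2],"rotation":[0,0,0],"fingers":-1},{"offset":[0,0,-0.2],"rotation":[0,0,0],"fingers":-1},{"offset":[0,0,-0.1],"rotation":[0,0,0],"fingers":-1},{"offset":[0,0,0],"rotation":[0,0,0],"fingers":-1}]'
python3 - <<'E'
from h import *
c=save("scene","s4.png")[170:300,110:290,::-1]
cv2.imwrite("pics/c4.png",cv2.resize(c,None,fx=4,fy=4,interpolation=2)); o=manip.get_obs();print(o["position"],o["ft_force"])
E
python3 plan.py .640 .133 .125 134 3
```

```text
clock: 7.32
position: [0.7116, 0.2145, 0.1237]
ee_rot: [0.391, 0.92, 0.0, 0.001]
ft_force: [-0.1, -1.0, -0.8]
grip_width: -0.002
[0.71102149 0.21422812 0.12229005] [-0.08822184  0.71413933 -0.20893448]
from [0.711  0.2142 0.1223] rotvec [-0.     0.    -0.001]
0 offset [-0.02, -0.239, -0.006] rot [-0.0001, 0.0001, -0.0002]
1 offset [-0.02, -0.239, -0.006] rot [-0.0001, 0.0001, -0.0002]
2 offset [-0.02, -0.239, -0.006] rot [-0.0001, 0.0001, -0.0002]
```

View pics/c4.png

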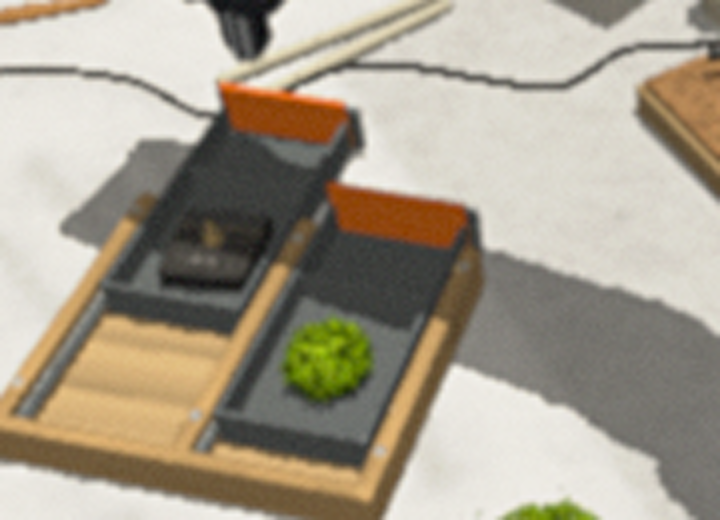

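The clock tray is well out with the movement still lying in it. The moss tray remains about 15–20 mm out, its front at (475,230). Next I move in front of it.

```bash
python3 -m jog '[{"offset":[-0.02,-0.239,0],"rotation":[0,0,0],"fingers":-1},{"offset":[-0.02,-0.239,0],"rotation":[0,0,0],"fingers":-1},{"offset":[-0.02,-0.239,0],"rotation":[0,0,0],"fingers":-1},{"offset":[0,0,0],"rotation":[0,0,0],"fingers":-1},{"offset":[0,0,0.2],"rotation":[0,0,0],"fingers":-1},{"offset":[0,0,0],"rotation":[0,0,0],"fingers":-1},{"offset":[0,0,0],"rotation":[0,0,0],"fingers":-1}]'
python3 plan.py .640 .133 .043 134 3
python3 - <<'E'
from h import *
im=save("top","t5.png")[:,:,::-1]; s=save("scene","s5.png")[150:290,110:290,::-1]
cv2.imwrite("pics/c5.png",cv2.resize(s,None,fx=4,fy=4,interpolation=2))
E
```

```text
clock: 8.25
position: [0.64, 0.1341, 0.093]
ee_rot: [0.391, 0.92, 0.0, -0.0]
ft_force: [-1.1, 0.5, -0.3]
grip_width: 0.001
from [0.64   0.1341 0.093 ] rotvec [ 0.    -0.001 -0.   ]
0 offset [-0.002, -0.002, 0.111] rot [0.0, -0.0001, -0.0001]
1 offset [-0.002, -0.002, 0.111] rot [0.0, -0.0001, -0.0001]
2 offset [-0.002, -0.002, 0.111] rot [0.0, -0.0001, -0.0001]
```

View pics/c5.png

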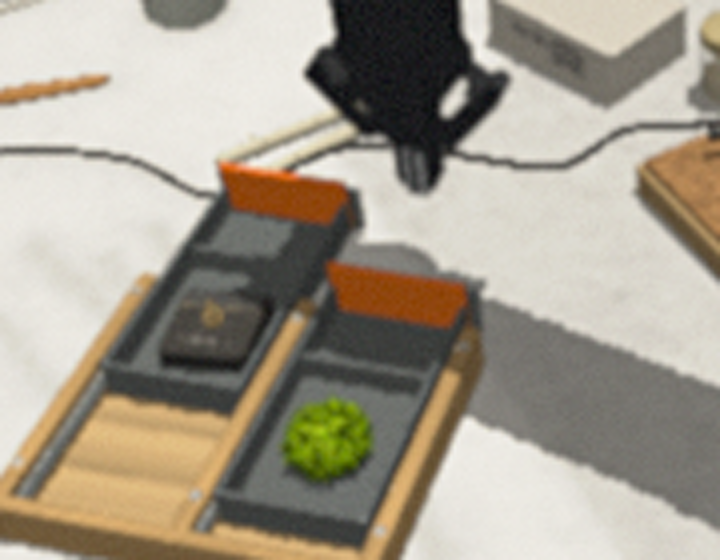

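```bash
python3 -m jog '[{"offset":[0,0,0.11],"rotation":[0,0,0],"fingers":-1},{"offset":[0,0,0.11],"rotation":[0,0,0],"fingers":-1},{"offset":[0,0,0.11],"rotation":[0,0,0],"fingers":-1},{"offset":[0,0,0],"rotation":[0,0,0],"fingers":-1},{"offset":[0.067,0,0],"rotation":[0,0,0],"fingers":-1},{"offset":[0.067,0,0],"rotation":[0,0,0],"fingers":-1}]'
python3 -m jog '[{"offset":[0.05,0,0],"rotation":[0,0,0],"fingers":-1},{"offset":[0.05,0,0],"rotation":[0,0,0],"fingers":-1}]'
python3 -m jog '[{"offset":[0.033,0,0],"rotation":[0,0,0],"fingers":-1},{"offset":[0.033,0,0],"rotation":[0,0,0],"fingers":-1}]'
```

```text
clock: 9.1
position: [0.6256, 0.1489, 0.044]
ee_rot: [0.391, 0.92, 0.0, 0.0]
ft_force: [0.5, -0.3, 0.0]
grip_width: -0.004
clock: 9.35
position: [0.6152, 0.1592, 0.0437]
ee_rot: [0.391, 0.92, 0.0, 0.0]
ft_force: [0.1, -0.0, -0.3]
grip_width: -0.006
clock: 9.6
position: [0.609, 0.1656, 0.0436]
ee_rot: [0.391, 0.92, 0.0, 0.001]
ft_force: [2.3, -1.8, 0.6]
grip_width: -0.006
```

```bash
for i in 1; do python3 -m jog '[{"offset":[0.033,0,0],"rotation":[0,0,0],"fingers":-1},{"offset":[0.033,0,0],"rotation":[0,0,0],"fingers":-1}]'; python3 -m jog '[{"offset":[0.02,0,0],"rotation":[0,0,0],"fingers":-1},{"offset":[0.02,0,0],"rotation":[0,0,0],"fingers":-1}]'; done
```

```text
clock: 9.85
position: [0.6022, 0.1725, 0.0435]
ee_rot: [0.391, 0.92, -0.0, 0.001]
ft_force: [15.5, -11.9, -1.6]
grip_width: 0.001
clock: 10.1
position: [0.602, 0.1726, 0.0437]
ee_rot: [0.393, 0.919, -0.001, 0.004]
ft_force: [23.7, -13.2, -8.4]
grip_width: 0.002
```

The force has climbed to 27 N and the tool no longer moves, so the moss tray is home. Retreating, then checking with both cameras.

```bash
python3 -m jog '[{"offset":[-0.1,0,0],"rotation":[0,0,0],"fingers":-1},{"offset":[-0.15,0,0],"rotation":[0,0,0],"fingers":-1},{"offset":[0,0,-0.2],"rotation":[0,0,0],"fingers":-1},{"offset":[0,0,-0.3],"rotation":[0,0,0],"fingers":-1},{"offset":[0,-0.3,-0.3],"rotation":[0,0,0],"fingers":-1},{"offset":[0,-0.3,0],"rotation":[0,0,0],"fingers":-1},{"offset":[0,-0.3,0],"rotation":[0,0,0],"fingers":-1},{"offset":[0,0,0],"rotation":[0,0,0],"fingers":-1}]'
python3 -m jog '[{"offset":[0,-0.3,0],"rotation":[0,0,0],"fingers":-1},{"offset":[0,-0.2,0],"rotation":[0,0,0],"fingers":-1},{"offset":[0,0,0],"rotation":[0,0,0],"fingers":-1},{"offset":[0,0,0],"rotation":[0,0,0],"fingers":-1}]'
python3 - <<'E'
from rk import *
out=[]
for n,(x0,y0) in dict(top=(145,125),scene=(110,165)).items():
    d=125 if n=="top" else 150
    im=save(n,n+"6.png")[y0:y0+d,x0:x0+d,::-1]; s=400/d; c=cv2.resize(im,(400,400),interpolation=2)
    for X,Y in((-.072-.09,-.054),(-.072,.054)):
        for y in(-.045,.045):
            u=(proj(n,[*rw(X+.003,Y+y),.052])-[x0-.5,y0-.5])*s; cv2.circle(c,tuple(int(v) for v in u),3,(255,0,0),1)
    out.append(c)
cv2.imwrite("pics/c6.png",cv2.hconcat(out)); print(manip.get_obs()["position"])
for q in("pin_jar","tub_purple","birch_disc","clock_motor"): print(q,[np.round(d["bbox"]).tolist() for d in manip.recognise("top",q)])
E
```

```text
clock: 11.1
position: [0.5257, 0.0536, 0.1624]
ee_rot: [0.393, 0.92, -0.001, -0.0]
ft_force: [0.4, 0.0, 0.0]
grip_width: 0.0
clock: 11.6
position: [0.4739, 0.0057, 0.1629]
ee_rot: [0.391, 0.92, 0.001, 0.0]
ft_force: [-0.1, 0.0, -0.2]
grip_width: 0.001
[0.47374222 0.00613433 0.16264892]
pin_jar [[327.0, 143.0, 344.0, 164.0], [155.0, 132.0, 246.0, 240.0], [239.0, 184.0, 244.0, 195.0]]
tub_purple [[328.0, 144.0, 342.0, 164.0], [394.0, 208.0, 417.0, 230.0]]
birch_disc [[395.0, 210.0, 417.0, 232.0], [366.0, 157.0, 386.0, 178.0]]
clock_motor [[192.0, 158.0, 215.0, 178.0]]
```

View pics/c6.png

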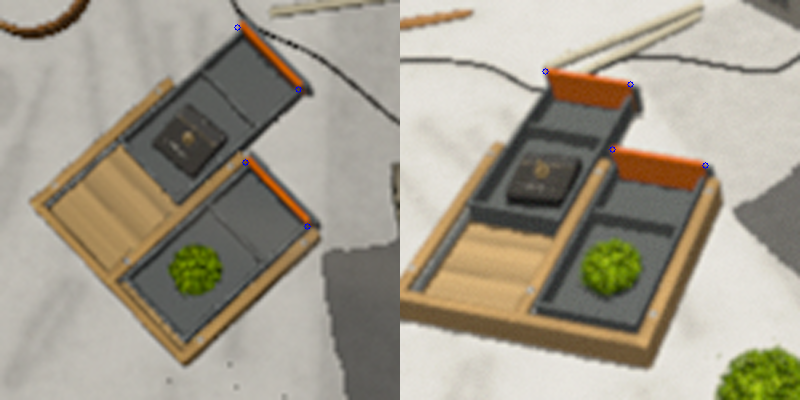

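Both lips match the predicted positions of 90 mm out and 0 mm within about 1 px. The movement and the moss lie in their trays, and nothing touches the robot. Handing in.

```bash
python3 -c "
from workcell import manip
print(manip.hand_in())"
```

```text
the job is handed in; nothing more can be done
None
```

I drew the right-hand tray, which holds the clock movement, out to its stop by hooking the shut fingertips behind its orange lip. The pull force rose to about 17 N there, against about 1.5 N of sliding friction. I then pushed the left-hand tray, with the small moss, home on its front plate until it stopped moving at about 27 N. The job was handed in at about 12 s on the robot's clock.

**Last pictures:** in both cameras the lips sit within about 1 px (2–3 mm) of where trays 90 mm and 0 mm out should be. Both contents lie on their tray floors, and the gripper is clear of everything with force readings near zero.

**Disagreements:**
- My first position fit placed the lips about 4 mm too far forward, so I shifted the entry point before going into the well.
- In the last check the recogniser confused some bystanders: it gave the jar's box first for the tub, and the tub's box first for the disc. The jar, tub and disc boxes match where they stood in the first picture.
- The recogniser did not report the spare movement, so I did not check it separately; the arm was never lowered near it.

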